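# Draw a dropped module out of the gap between two bench units with a bent pick

### The arm

A 6-joint arm with a two-finger parallel gripper is mounted at the origin on the work surface. World frame = base frame: x ahead of the robot, y to its left, z up, the work surface at z = 0. Lengths are in m, angles in rad, forces in N, time in s.
With the tool pointing down it reaches from about 0.4 to 0.825 m from the base axis. Payload 7 kg.
Tool frame: the origin (TCP) lies between the finger pads; the fingertips stand 8 mm ahead of it and the grasp point (between the pads) lies 11 mm behind it; z points along the fingers, y is the line along which they close (so a half turn about z gives the same grasp; the last joint's range is limited). The gripper opens to 85 mm and grips with 20 to 120 N. Pads are 22 mm wide; open, the fingers measure 114 mm over their backs; the gripper's body (76 mm by 85 mm) begins 54 mm behind the grasp point. The pads swing forward as they close: fully open they stand 13 mm farther back than shut.
Start: joints at [1.557, 0.359, 0.012, 0, -1.224, -0.288], TCP at [0.201, 0.644, 0.239] pointing down, gripper open.
Joint ranges: [-3.07, 3.07], [-1.43, 2.12], [-1.02, 1.25], [-3.03, 1.67], [-3.05, -0], [-3.03, 3.03]. Speed limits (rad/s): [2.39, 2.39, 3.01, 3.14, 3.14, 3.14].

### API

Orientations are given as a unit quaternion [w, x, y, z].
In Python, from workcell import r gives the robot as it stands.
- The arm moves only by the tool jog_arm, never from a script. Its arguments are lists of equal length, an entry for each row: "xyz": the shift along the world's x, y, z as a fraction of full scale, a list of three; "rotation": the turn, a rotation vector about the world's x, y, z as a fraction of full scale, a list of three; "claw": the opening, from -1 (shut) to 1 (fully open). In form: {"xyz": [[dx, dy, dz], ...], "rotation": [[rx, ry, rz], ...], "claw": [claw, ...]}. A call has 1 to 12 rows; each row is the pose to reach, as a shift and turn from the pose commanded when the call began, turning the shorter way round; what a row does not reach only later rows make up. Full scale, the value 1, is 10 cm for a shift and pi rad for a turn. A row lasts 1/8 s, in which the tool goes at most 62.5 mm and 10.7 degrees, less where a joint would pass 70% of its speed; a pose out of reach is approached as far as the arm can. A call with a number of a shift or a turn outside -1 to 1 is refused whole. A call with a gripper value outside its range is refused whole. The fingers move at their own pace and stop on an object; "newtons" is the grip in N (left out, the last holds). Time passes only in rows, so rows that repeat a pose let the fingers close. It gives the time, the measured TCP pose, the force, the opening and the grip force at its end, in the units of the state.
- r.observe(): the state, without advancing time (a new reading comes with each control period).
- r.grab_frame(name): name is "scene" or "top" or "wrist"; returns (picture, depth): 384x512x3 uint8, blue, green, red; 384x512 float32, m along the optical axis (not along the pixel's ray), 0 where there is no reading.
- r.camera_model(name): a dict with "fx", "fy", "cx", "cy" (pixels), "xyz" and "orientation" of the camera in the world. Camera axes: x right, y down, z forward; pixel columns grow to the right and rows downward; lengths in m; the calibration is good to about 2 mm. A picture is of the moment at which its call begins: read the wrist's pose just before it. camera_model takes no time and is no camera call; for the wrist camera it gives the pose at the moment of the call.
- r.job_done(): hands the job in; it is judged then, once.
The state is a dict: "clock": time; "q": joint angles; "joint_velocities": joint speeds; "tau": joint torques, N m; "ee_pos": TCP position; "orientation": TCP orientation; "ft_force": force on the tool from outside, world axes, zero at the start; "torque": the same for the moment, N m; "width": finger opening in m; "gripper_force": force on a finger pad.
Only numpy, scipy, OpenCV 4.12 (cv2) and the standard library are available. Lean on these libraries where they do the work, as an engineer would, in place of code of your own. Each camera call takes 0.05 s, during which the arm holds its last target. There are 200 camera calls.

### The job

A small power module has slipped to the back of the narrow gap between the two bench units. Take the bent pick out of its stand, press its rubber foot lightly on the module (it is delicate, and fingers must not touch it) and draw it along the gap until it lies flat on the mat, wholly out, just in front of the gap, without forcing the pick against the units. Then hang the pick back in its stand as it was, and leave everything else where it is.

Things in the scene. Friction and masses are not known exactly. Their poses are not given: they have to be found in the camera images.
- gap_mouth (a point): The open front end of the gap between two fixed bench units, at bench height, midway between its walls. x points into the gap along it, y across it (left), z up. The gap is 20 mm wide, open on top; the left unit (white) is 70 mm tall, the right one (dark, heating plate on top) 60 mm. 120 mm behind the mouth a bracket closes the gap.
- module_center (a point): Centre of the loose power module: flat, 48 x 15 x 8 mm, x its length, along the gap; its top (4 mm above this point) is a flat aluminium block covering nearly all of it. It lies flat at the back of the gap, far end under the lip; nothing fits behind it. Delicate: more than 15 N of push from the pick damages it; 3 to 10 N is enough to draw it.
- module: The same module, about 40 g, origin at the centre of its underside. It slides easily on the steel floor and the mat (friction about 0.3); the pick's rubber foot grips its top (about 1.1).
- pick_grip (a point): Centre of the loose pick's black upright handle, the place to grip: 24 mm (x) by 18 mm (y), 70 mm tall, this point 38 mm above its foot. Under the handle a 32 mm square collar, its underside 42 mm below this point; then a 7 mm steel rod straight down, bent at the bottom into a toe along +x that ends in a rubber ball (pick_foot).
- pick_collar (a point): The centre of the underside of the pick's collar (42 mm below pick_grip); axes as pick_grip.
- pick_foot (a point): Lowest point of the pick's rubber ball foot (12 mm across): 22 mm along the pick's x from the handle's axis, 142 mm below pick_grip, 100 mm below pick_collar. The toe is 7 mm thick, its axis 6 mm above this point.
- pick: The bent pick, 90 g in all; origin as pick_collar, same axes.
- units: Both units and the bracket, one fixed piece, origin and axes as gap_mouth. Left unit 160 x 110 mm, right 160 x 120 mm. The bracket's lip roofs the last 20 mm of the gap, 42 mm above the bench. The gap's smooth steel floor is level at the back, about 8 mm above the bench, then curves down (some 10 degrees) to the bench; where that begins differs (50 to 80 mm in).
- stand_seat (a point): Where the pick's collar rests in the fixed steel stand: midway between two level prongs, at their top face, 120 mm above the bench. The prongs run along x, 18 mm apart (y), each 10 mm wide, from an open end 32 mm on the -x side to an upright 50 mm on the +x side.
- stand: The pick's stand, fixed: base plate 120 x 100 mm; origin on the bench below stand_seat, same axes. The pick hangs with rod and toe between the prongs, collar on top of them, toe towards the upright (pick x along stand x, nearly). It lifts straight up out of them and goes back straight down.
- tin: Bystander: round tin of brass wool, 72 mm across, 37 mm tall; origin under its centre.
- flask: Bystander: small clear bottle, 34 mm across, 75 mm tall; origin under its centre.
- spool: Bystander: grey solder spool standing on end, 56 mm across, 42 mm tall; origin under its centre.
- tweezers: Bystander: steel tweezers 120 mm long (x), 6 mm tall; origin under the middle.
- board: Bystander: 65 x 42 mm circuit board, 9 mm tall; origin under its centre.
- cap: Bystander: brass lid, 48 mm across, 7 mm tall, lying on the right-hand unit; origin under its centre.
- driver: Bystander: screwdriver lying on the bench; origin under the middle.
Mind the look-alikes: they are no part of the job. There is more than one size of the pick; the job needs the larger. Leave any red look-alike of the stand alone.

How it is judged:
By the outcome, as a careful person would: the job done as asked, in the order asked, and still so for the second after the job is handed in, with the robot touching nothing.
It also fails if it takes over 72 s, if anything falls off the work surface, if the arm or the gripper's body presses on something with over 40 N, if the wrist force passes 120 N, or if a joint passes its speed limit or range.

## Working session

There is one attempt and no reset: what is moved stays moved. The work goes in short steps, Python scripts to look and compute and a tool call to move; the robot and the scene stay as the last step left them, time stands still between calls to the robot, and variables do not carry over. Pictures are saved under pics/ and viewed, at most 10 in all, crops included, and the job is handed in when it is done.

Besides the shell and the picture viewer there is one more tool, called by a JSON object that holds its "api" and its "payload". jog_arm: Moves the arm, as the interface text tells. Its arguments: {"type":"object","properties":{"xyz":{"type":"array"},"rotation":{"type":"array"},"claw":{"type":"array"},"newtons":{"type":"number"}},"required":["xyz","rotation","claw"]}

```bash
ls; mkdir -p pics; cat > h.py <<'E'
import numpy as np, cv2
from scipy.spatial.transform import Rotation as R
from workcell import r
def rot(q): return R.from_quat([q[1],q[2],q[3],q[0]])
def cam(n):
    m=r.camera_model(n); return m, rot(m["orientation"]).as_matrix(), np.array(m["xyz"])
def cloud(d,c):
    m,A,t=c; v,u=np.mgrid[0:d.shape[0],0:d.shape[1]]
    P=np.stack([(u-m["cx"])/m["fx"]*d,(v-m["cy"])/m["fy"]*d,d],-1)
    return P@A.T+t
def ray(u,v,z,c):
    m,A,t=c; k=A@np.array([(u-m["cx"])/m["fx"],(v-m["cy"])/m["fy"],1]); return t+k*(z-t[2])/k[2]
def proj(p,c):
    m,A,t=c; k=A.T@(np.array(p)-t); return m["fx"]*k[0]/k[2]+m["cx"],m["fy"]*k[1]/k[2]+m["cy"]
E
python3 - <<'E'
from h import *
s=r.observe(); print(s)
for n in ("scene","top"):
    c=cam(n); im,d=r.grab_frame(n); cv2.imwrite(f"pics/{n}0.png",cv2.resize(im,(800,600),interpolation=cv2.INTER_CUBIC)); np.savez(f"{n}0.npz",im=im,d=d); print(n,c[0])
E
```

```text
pics
{'clock': 0.0, 'q': array([ 1.55711790e+00,  3.59389264e-01,  1.10812033e-02, -3.24728185e-04,
       -1.22409775e+00, -2.88123516e-01]), 'joint_velocities': array([-0.00191827, -0.0001739 ,  0.00128523, -0.00089684,  0.00158881,
       -0.00059961]), 'tau': array([ 1.12100315e-03, -5.83327746e+01,  2.93426853e+01,  6.93700477e+00,
       -5.89450661e-03, -1.42198040e-06]), 'ee_pos': array([0.20051655, 0.64405419, 0.23837644]), 'orientation': array([ 8.18057857e-04,  9.88627392e-01, -1.50383539e-01, -4.11416483e-05]), 'ft_force': array([-0.14547467, -0.66049985, -0.24454523]), 'torque': array([-0.01626245,  0.00681842,  0.00586837]), 'gripper_force': 0.0, 'width': 0.08527635736667329}
scene {'fx': 400.77879396233266, 'fy': 400.77879396233266, 'cx': 255.54757595738747, 'cy': 199.15244209939226, 'xyz': array([ 1.3837928 , -0.19799752,  0.95059186]), 'orientation': array([-0.31895316,  0.70887083,  0.57758373, -0.24933524])}
top {'fx': 427.4660732132794, 'fy': 427.4660732132794, 'cx': 257.84711915281275, 'cy': 196.45049657061634, 'xyz': array([ 0.32188788, -0.02430966,  1.17862922]), 'orientation': array([ 0.06069318, -0.69576423,  0.7123758 , -0.06891442])}
```

View pics/scene0.png

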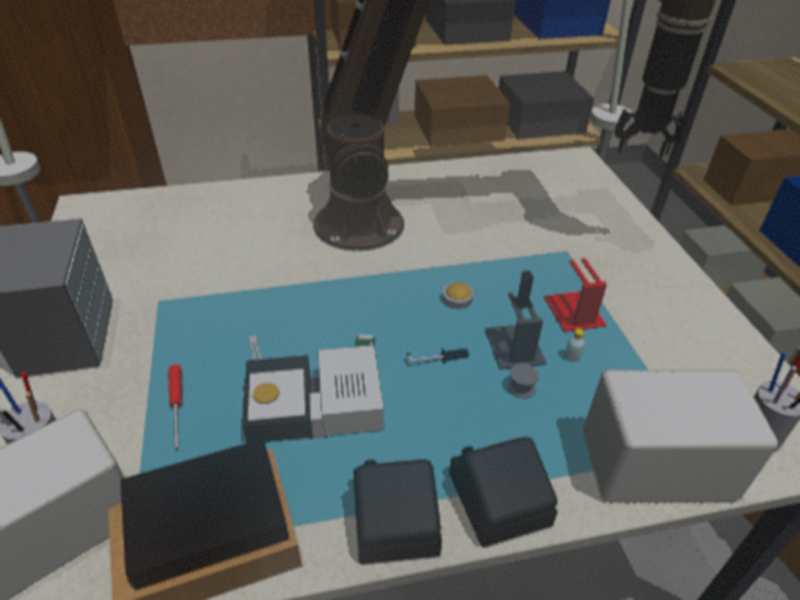

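View pics/top0.png

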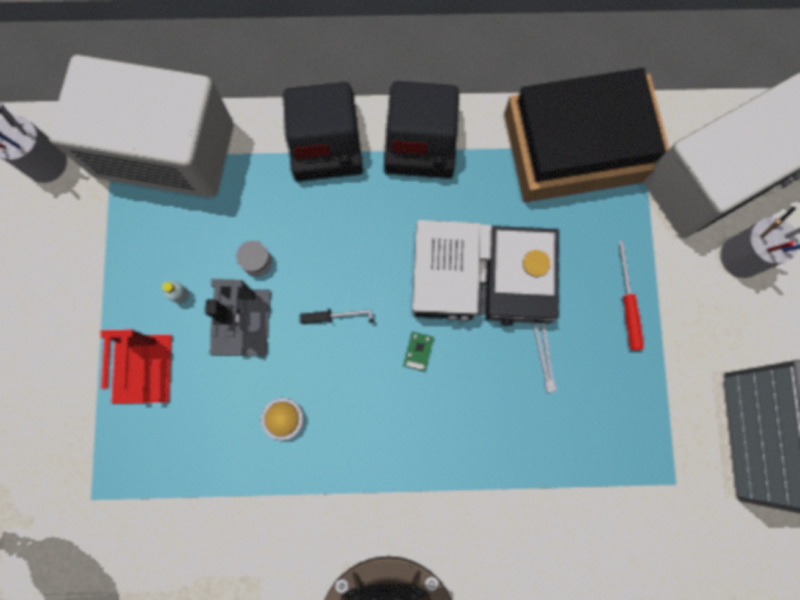

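The scene and top views show these things (pixels in the top view, 800x600):
- The grey stand with the upright pick, handle at about (218,310).
- The red look-alike stand at (137,367).
- A small look-alike pick lying on the mat at (340,316).
- The gap at about x=483, with its mouth at the bottom near y=318 and the bracket at the top near (485,240).

Next I measure with depth.

```bash
python3 - <<'E'
from h import *
o={}
for n in ("top","scene"):
    z=np.load(n+"0.npz"); c=cam(n); P=cloud(z["d"],c); o[n]=(z["im"],z["d"],P,c)
    print(n,"bad depth",(z["d"]==0).sum())
im,d,P,c=o["top"]
# mat level
print("mat z",np.median(P[225:235,260:300,2]))
# unit tops: 
reg=np.zeros(d.shape,bool); reg[135:215,255:365]=1
for nm,lo,hi in (("white",.062,.08),("dark",.05,.0645)):
    m=(reg&(P[...,2]>lo)&(P[...,2]<hi)).astype(np.uint8)
    m[:, :] = m
    k,l,s,_=cv2.connectedComponentsWithStats(m); i=1+np.argmax(s[1:,4])
    pts=P[l==i][:,:2].astype(np.float32); b=cv2.minAreaRect(pts); print(nm,s[i],np.median(P[l==i][:,2]),b,cv2.boxPoints(b).tolist())
# stand region heights > .1
for n in o:
    im,d,P,c=o[n]
    for lo,hi in ((.02,.1),(.105,.135),(.135,.25)):
        m=(P[...,2]>lo)&(P[...,2]<hi)&(P[...,0]>.3)&(P[...,0]<.75)&(P[...,1]>.18)&(P[...,1]<.5)
        k,l,s,ce=cv2.connectedComponentsWithStats(m.astype(np.uint8))
        for i in range(1,k):
            if s[i,4]>8:
                q=P[l==i]; b=cv2.minAreaRect(q[:,:2].astype(np.float32)); print(n,lo,s[i],q.mean(0).round(3),"z",q[:,2].max().round(3),np.round(b[0],3),np.round(b[1],3),round(b[2],1))
a=o["top"][0][150:250,110:200]; b=o["scene"][0][160:250,290:400]
cv2.imwrite("pics/crop1.png",np.hstack([cv2.resize(a,(360,400),interpolation=2),cv2.resize(b,(440,400)[:2],interpolation=2)]))
E
```

```text
top bad depth 780
scene bad depth 764
mat z 0.0007561903769649492
white [ 264  141   43   61 2410] 0.06941886649688334 ((0.5978044867515564, -0.11492224037647247), (0.11015817523002625, 0.16267892718315125), 85.98839569091797) [[0.5128110647201538, -0.16417598724365234], [0.6750913858413696, -0.17555676400661469], [0.682797908782959, -0.0656684935092926], [0.5205175876617432, -0.05428771674633026]]
dark [ 306  144   52   61 2459] 0.06005985042130413 ((0.5883404612541199, -0.23994815349578857), (0.14026980102062225, 0.16362632811069489), 86.46820068359375) [[0.5023621916770935, -0.30490994453430176], [0.6656777262687683, -0.31498974561691284], [0.6743187308311462, -0.1749863624572754], [0.5110031962394714, -0.1649065613746643]]
top 0.02 [151 154  20  20 321] [0.631 0.224 0.041] z 0.047 [0.631 0.224] [0.053 0.056] 89.9
top 0.02 [103 180  17  14 166] [0.568 0.354 0.051] z 0.079 [0.571 0.357] [0.03  0.034] 63.8
top 0.02 [152 182  11   9  70] [0.561 0.229 0.057] z 0.1 [0.56  0.234] [0.011 0.028] 20.0
top 0.02 [141 185   7   6  34] [0.561 0.261 0.064] z 0.093 [0.561 0.26 ] [0.026 0.001] 87
[... 695 characters left out ...]
.029] z 0.039 [0.357 0.193] [0.026 0.057] 89.8
scene 0.02 [367 187  20  20 277] [0.493 0.419 0.06 ] z 0.1 [0.488 0.422] [0.054 0.02 ] 88.9
scene 0.02 [326 210  20  21 295] [0.572 0.245 0.062] z 0.1 [0.572 0.247] [0.051 0.015] 75.8
scene 0.02 [362 211  12  18 147] [0.58  0.354 0.047] z 0.078 [0.577 0.356] [0.031 0.027] 76.5
scene 0.02 [326 233  19  16 230] [0.635 0.223 0.04 ] z 0.046 [0.633 0.224] [0.054 0.056] 83.8
scene 0.105 [364 165  25  23 222] [0.462 0.42  0.118] z 0.124 [0.449 0.42 ] [0.097 0.053] 2.0
scene 0.105 [325 187  23  25 251] [0.543 0.246 0.119] z 0.135 [0.527 0.251] [0.05 0.1 ] 85.3
scene 0.135 [331 174  11  19 144] [0.52  0.249 0.169] z 0.196 [0.516 0.251] [0.019 0.024] 89.1
```

View pics/crop1.png

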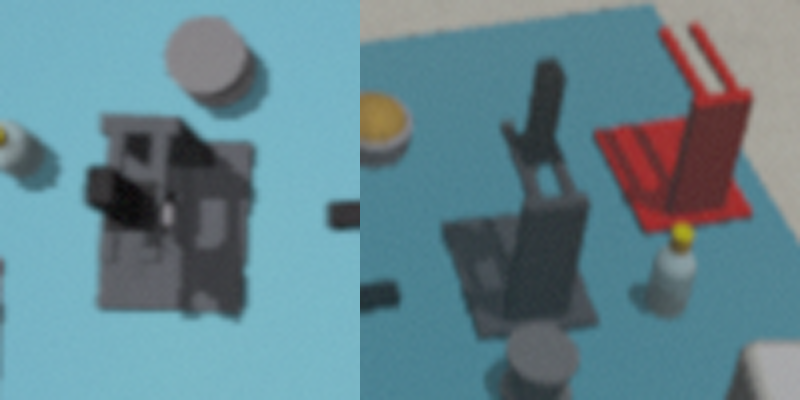

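Candidates, with their top-view pixels at 800x600:
- **Upright pick in the grey stand:** (218,310). This is the larger one, with its handle top at 0.197 m, so I choose it.
- **Lying small pick:** (340,316), a decoy.
- **Red stand:** (137,367), a decoy.
- **Red-handled driver:** (633,320), a bystander.

The crop confirms the pick hangs in the grey stand with its toe towards the upright (+x). I'll move over it now.

{"api": "jog_arm", "payload": {"xyz": [[0.3,-0.4,0.3],[0.6,-0.8,0.5],[0.75,-1,0.5],[0.75,-1,0.5]], "rotation": [[0,0,0.03],[0,0,0.068],[0,0,0.068],[0,0,0.068]], "claw": [1,1,1,1]}}

```text
clock: 0.6
ee_pos: [0.2764, 0.5431, 0.2892]
orientation: [-0.0, 0.999, -0.046, -0.0]
ft_force: [0.1, 0.2, -0.4]
width: 0.0856
gripper_force: 0.0
```

{"api": "jog_arm", "payload": {"xyz": [[0.4,-0.5,0],[0.8,-1,0],[0.8,-1,0]], "rotation": [[0,0,0],[0,0,0],[0,0,0]], "claw": [1,1,1]}}

```text
clock: 0.98
ee_pos: [0.3569, 0.4423, 0.2885]
orientation: [0.001, 0.999, -0.046, -0.0]
ft_force: [0.1, 0.7, -0.7]
width: 0.0858
gripper_force: 0.0
```

{"api": "jog_arm", "payload": {"xyz": [[0.4,-0.5,0],[0.8,-1,0],[0.8,-1,0]], "rotation": [[0,0,0],[0,0,0],[0,0,0]], "claw": [1,1,1]}}

```text
clock: 1.35
ee_pos: [0.4369, 0.3428, 0.2884]
orientation: [0.001, 0.999, -0.046, -0.0]
ft_force: [-1.1, 1.7, 0.0]
width: 0.0855
gripper_force: 0.0
```

{"api": "jog_arm", "payload": {"xyz": [[0.4,-0.5,0],[0.6,-0.9,0],[0.6,-0.9,0],[0.6,-0.9,0],[0.6,-0.9,0]], "rotation": [[0,0,0],[0,0,0],[0,0,0],[0,0,0],[0,0,0]], "claw": [1,1,1,1,1]}}

```text
clock: 1.98
ee_pos: [0.4951, 0.2559, 0.289]
orientation: [0.0, 0.999, -0.043, -0.0]
ft_force: [-0.6, 1.1, -0.4]
width: 0.0858
gripper_force: 0.0
```

```bash
python3 - <<'E'
from h import *
s=r.observe(); print(s["clock"],s["ee_pos"],rot(s["orientation"]).as_matrix().round(3),s["joint_velocities"].round(3))
c=cam("wrist"); im,d=r.grab_frame("wrist"); np.savez("w1.npz",im=im,d=d,A=c[1],t=c[2]); print(c)
cv2.imwrite("pics/w1.png",im); P=cloud(d,c)
m=(P[...,2]>.15)&(P[...,2]<.21); k,l,st,_=cv2.connectedComponentsWithStats(m.astype(np.uint8))
for i in range(1,k):
    if st[i,4]>50:
        q=P[l==i]; t=q[q[:,2]>.19]; b=cv2.minAreaRect(t[:,:2].astype(np.float32)) if len(t)>5 else 0; print(st[i],b,np.median(t[:,2]))
for lo,hi in ((.112,.122),(.1205,.13)):
    m=(P[...,2]>lo)&(P[...,2]<hi); k,l,st,_=cv2.connectedComponentsWithStats(m.astype(np.uint8))
    for i in range(1,k):
        if st[i,4]>50: print(lo,st[i],cv2.minAreaRect(P[l==i][:,:2].astype(np.float32)),np.median(P[l==i][:,2]))
E
```

```text
1.975 [0.49511396 0.25585322 0.28895652] [[ 0.996 -0.087 -0.   ]
 [-0.087 -0.996 -0.   ]
 [-0.     0.    -1.   ]] [-0.002 -0.004  0.     0.002  0.     0.004]
({'fx': 297.39584677159513, 'fy': 297.39584677159513, 'cx': 253.25015808926764, 'cy': 194.36439546963328, 'xyz': array([0.5609095 , 0.24908951, 0.42423129]), 'orientation': array([-0.09049365, -0.66949093,  0.73068331,  0.09846167])}, array([[-8.71855933e-02, -9.60551379e-01, -2.64082790e-01],
       [-9.96192003e-01,  8.41743943e-02,  2.27192402e-02],
       [ 4.06011339e-04,  2.65057954e-01, -9.64232397e-01]]), array([0.5609095 , 0.24908951, 0.42423129]))
[244 155  24  37 794] ((0.5114307999610901, 0.2512928247451782), (0.017916861921548843, 0.024111492559313774), 88.125) 0.19442748599440102
0.112 [ 229  102   52   94 1643] ((0.5238297581672668, 0.24977636337280273), (0.04995833709836006, 0.09371427446603775), 86.49663543701172) 0.12071511502127857
0.112 [  74  191   57   85 1806] ((0.445292592048645, 0.42018774151802063), (0.09440118819475174, 0.05122585967183113), 0.972398042678833) 0.12093722558578823
0.1205 [ 229  102   52   94 1491] ((0.5237935781478882, 0.24968880414962769), (0.04973435029387474, 0.09355252236127853), 86.59527587890625) 0.12137205607084028
0.1205 [  74  193   55   83 1472] ((0.44565537571907043, 0.41928839683532715), (0.09435991197824478, 0.05054982379078865), 2.032867431640625) 0.12143848071132682
```

View pics/w1.png

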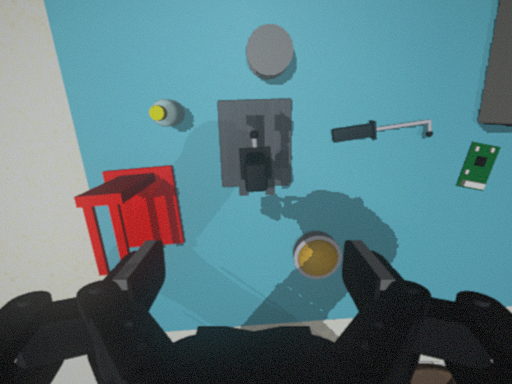

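The wrist view shows the pick at about (256,165) in the grey stand at (255,143), toe up in the image (+x). The measured handle is 18x24 mm, centred at (0.511,0.251) with its top at 0.194 m, which matches the description. Now I descend and grip.

{"api": "jog_arm", "payload": {"xyz": [[0.163,-0.045,-0.3],[0.163,-0.045,-0.7],[0.163,-0.045,-0.9],[0.163,-0.045,-0.9],[0.163,-0.045,-0.9]], "rotation": [[0,0,0.017],[0,0,0.017],[0,0,0.017],[0,0,0.017],[0,0,0.017]], "claw": [1,1,1,1,1]}}

```text
clock: 2.65
ee_pos: [0.5123, 0.2508, 0.2004]
orientation: [-0.0, 1.0, -0.017, 0.001]
ft_force: [0.6, 0.5, 0.5]
width: 0.0856
gripper_force: 0.0
```

{"api": "jog_arm", "payload": {"xyz": [[0,0,-0.25],[0,0,-0.48],[0,0,-0.48],[0,0,-0.48],[0,0,-0.48],[0,0,-0.48],[0,0,-0.48],[0,0,-0.48],[0,0,-0.48],[0,0,-0.48],[0,0,-0.48],[0,0,-0.48]], "rotation": [[0,0,0],[0,0,0],[0,0,0],[0,0,0],[0,0,0],[0,0,0],[0,0,0],[0,0,0],[0,0,0],[0,0,0],[0,0,0],[0,0,0]], "claw": [1,1,1,0,-0.3,-0.5,-0.6,-0.7,-0.8,-0.8,-0.8,-0.8], "newtons": 100}}

```text
clock: 4.15
ee_pos: [0.5122, 0.2502, 0.1519]
orientation: [-0.0, 1.0, -0.017, 0.0]
ft_force: [-1.6, 0.1, 5.7]
width: 0.0171
gripper_force: 97.4
```

{"api": "jog_arm", "payload": {"xyz": [[0,0,0.2],[0,0,0.5],[0,0,0.8],[0,0,1],[0,0,1]], "rotation": [[0,0,0],[0,0,0],[0,0,0],[0,0,0],[0,0,0]], "claw": [-0.8,-0.8,-0.8,-0.8,-0.8]}}

```text
clock: 4.78
ee_pos: [0.5124, 0.2503, 0.2524]
orientation: [-0.001, 1.0, -0.017, 0.001]
ft_force: [-0.8, -0.1, -2.3]
width: 0.0167
gripper_force: 97.5
```

{"api": "jog_arm", "payload": {"xyz": [[0,0,0.3],[0,0,0.5],[-0.1,-0.2,0.5],[-0.15,-0.6,0.5],[-0.2,-1,0.5],[-0.2,-1,0.5]], "rotation": [[0,0,0],[0,0,0],[0,0,0],[0,0,0],[0,0,-0.01],[0,0,-0.01]], "claw": [-0.8,-0.8,-0.8,-0.8,-0.8,-0.8]}}

```text
clock: 5.52
ee_pos: [0.4903, 0.1471, 0.2999]
orientation: [0.0, 0.999, -0.034, -0.001]
ft_force: [0.2, 1.0, -1.2]
width: 0.0169
gripper_force: 97.6
```

{"api": "jog_arm", "payload": {"xyz": [[0,-0.5,0],[0,-1,0],[0,-1,0]], "rotation": [[0,0,0],[0,0,0],[0,0,0]], "claw": [-0.8,-0.8,-0.8]}}

```text
clock: 5.9
ee_pos: [0.4908, 0.0474, 0.3]
orientation: [0.0, 0.999, -0.035, -0.001]
ft_force: [-0.0, -0.0, -0.8]
width: 0.0167
gripper_force: 98.0
```

{"api": "jog_arm", "payload": {"xyz": [[0,-0.5,0],[0,-1,0],[0,-1,0]], "rotation": [[0,0,0],[0,0,0],[0,0,0]], "claw": [-0.8,-0.8,-0.8]}}

```text
clock: 6.28
ee_pos: [0.4912, -0.0519, 0.3]
orientation: [0.0, 0.999, -0.035, -0.001]
ft_force: [0.4, 1.1, -0.8]
width: 0.0172
gripper_force: 98.3
```

{"api": "jog_arm", "payload": {"xyz": [[0,-0.5,0],[0,-1,0],[0,-1,0]], "rotation": [[0,0,0],[0,0,0],[0,0,0]], "claw": [-0.8,-0.8,-0.8]}}

```text
clock: 6.65
ee_pos: [0.4916, -0.1514, 0.3]
orientation: [0.0, 0.999, -0.034, -0.001]
ft_force: [0.1, 0.9, -0.5]
width: 0.0169
gripper_force: 98.4
```

{"api": "jog_arm", "payload": {"xyz": [[0,-0.23,0],[0,-0.23,0],[0,-0.23,0],[0,-0.23,0]], "rotation": [[0,0,0],[0,0,0],[0,0,0],[0,0,0]], "claw": [-0.8,-0.8,-0.8,-0.8]}}

```text
clock: 7.15
ee_pos: [0.4921, -0.172, 0.3012]
orientation: [-0.0, 0.999, -0.033, -0.0]
ft_force: [0.1, 0.5, -0.6]
width: 0.0167
gripper_force: 98.4
```

```bash
python3 - <<'E'
from h import *
s=r.observe(); print(s["clock"],s["ee_pos"],s["ft_force"],rot(s["orientation"]).as_matrix().round(3)[:,0])
c=cam("wrist"); im,d=r.grab_frame("wrist"); np.savez("w2.npz",im=im,d=d,A=c[1],t=c[2],ee=s["ee_pos"]); 
cv2.imwrite("pics/w2.png",im); print(c[2])
E
```

```text
7.15 [ 0.49207114 -0.17202377  0.30117051] [ 0.06901936  0.53371504 -0.59015273] [ 0.998 -0.065 -0.   ]
[ 0.55792054 -0.17739979  0.43647409]
```

View pics/w2.png

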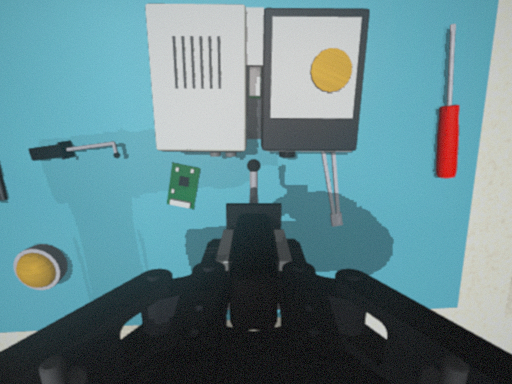

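The gap runs vertically at u≈255, with its mouth near v=150. The module shows at about (255,82), just in front of the bracket, and the pick's foot is at about (254,166). I'll measure these.

```bash
python3 - <<'E'
from h import *
z=np.load("w2.npz"); im,d=z["im"],z["d"]; c=(r.camera_model("wrist"),z["A"],z["t"]); P=cloud(d,c)
# gap walls: per row, white right edge & dark left edge in the tops
pts=[]
for v in range(70,146,6):
    zz=P[v,225:285,2]; u=np.arange(225,285)
    w=u[(zz>.066)&(u<256)].max(initial=0); k=u[(zz>.056)&(zz<.066)&(u>256)].min(initial=999)
    if w and k<999:
        a=ray(w+.5,v,.07,c); b=ray(k-.5,v,.06,c); pts.append((*a[:2],*b[:2])); print(v,w,k,a[:2].round(4),b[:2].round(4))
pts=np.array(pts)
for i in (0,2): f=np.polyfit(pts[:,i],pts[:,i+1],1); print("yaw",np.degrees(np.arctan(f[0])),"y at .512",np.polyval(f,.512), "at .6",np.polyval(f,.6))
# white front edge
print("front", [P[v,200].round(4).tolist() for v in range(144,156,2)],[P[v,310].round(4).tolist() for v in range(144,156,2)])
print("column floor")
for v in range(60,152,4): print(v,P[v,255].round(4),im[v,250:261].mean(1).astype(int))
# foot
q=P[155:180,240:268]; i=np.argwhere((q[...,2]>.1)); print("foot",i.min(0)+[155,240],i.max(0)+[155,240]); 
for v in range(158,176,3): print(v,[P[v,u].round(3).tolist() for u in (250,254,258)])
E
```

```text
70 245 263 [ 0.6056 -0.1716] [ 0.6056 -0.1915]
76 245 263 [ 0.5992 -0.1712] [ 0.599  -0.1911]
82 245 263 [ 0.5927 -0.1707] [ 0.5923 -0.1907]
88 245 263 [ 0.5862 -0.1702] [ 0.5856 -0.1903]
94 245 263 [ 0.5796 -0.1697] [ 0.5788 -0.1899]
100 245 263 [ 0.5729 -0.1693] [ 0.572  -0.1895]
106 245 263 [ 0.5662 -0.1688] [ 0.565  -0.1891]
112 245 262 [ 0.5593 -0.1683] [ 0.5581 -0.1875]
118 245 262 [ 0.5525 -0.1678] [ 0.551  -0.1871]
124 245 262 [ 0.5455 -0.1673] [ 0.5439 -0.1867]
130 245 262 [ 0.5385 -0.1668] [ 0.5366 -0.1863]
136 245 262 [ 0.5314 -0.1662] [ 0.5293 -0.1858]
142 245 262 [ 0.5242 -0.1657] [ 0.522  -0.1854]
yaw -4.153450335736596 y at .512 -0.16483676374012235 at .6 -0.17122720334879182
yaw -4.46207503094532 y at .512 -0.1844232036744959 at .6 -0.19129034755936633
front [[0.5254, -0.1101, 0.07], [0.523, -0.1099, 0.0702], [0.5207, -0.1097, 0.0709], [0.5182, -0.1093, 0.0701], [0.5078, -0.0962, 0.0016], [0.5049, -0.0959, 0.0015]] [[0.5156, -0.2458, 0.061], [0.5131, -0.2458, 0.0608], [0.5104, -0.246, 0.0593], [0.5079, -0.2459, 0.0595], [0.4974, -0.2563, 0.002], [0.4944, -0.2564, 0.00
[... 1526 characters left out ...]
198 -0.1774  0.0012] [105 106 100 102 100 101 111 128 154 155 135]
144 [ 0.5141 -0.1771  0.0013] [102 105 102 106 103 104 100 100 128 155 137]
148 [ 0.5084 -0.1767  0.0014] [103 109 102 103 101 107 115 140 147 155 154]
foot [159 242] [179 260]
158 [[0.494, -0.168, 0.002], [0.494, -0.174, 0.001], [0.493, -0.18, 0.001]]
161 [[0.517, -0.172, 0.178], [0.518, -0.175, 0.18], [0.517, -0.179, 0.177]]
164 [[0.515, -0.172, 0.181], [0.515, -0.175, 0.181], [0.515, -0.179, 0.18]]
167 [[0.513, -0.172, 0.182], [0.513, -0.175, 0.182], [0.512, -0.179, 0.181]]
170 [[0.51, -0.171, 0.179], [0.51, -0.175, 0.181], [0.509, -0.178, 0.178]]
173 [[0.506, -0.171, 0.176], [0.507, -0.175, 0.179], [0.471, -0.179, 0.002]]
```

The gap yaw is -4.2° and it measures 20 mm wide, as described. The mouth is at (0.513,-0.175) and the module's front edge is about 69 mm in, with its top at 16 mm. The foot is at (0.513,-0.175,0.170). I'll aim the foot about 87 mm in, clear of the lip.

{"api": "jog_arm", "payload": {"xyz": [[0.3,-0.02,0],[0.7,-0.05,-0.2],[0.865,-0.06,-0.5],[0.865,-0.06,-0.6],[0.865,-0.06,-0.6],[0.865,-0.06,-0.6],[0.865,-0.06,-0.6]], "rotation": [[0,0,-0.002],[0,0,-0.002],[0,0,-0.002],[0,0,-0.002],[0,0,-0.002],[0,0,-0.002],[0,0,-0.002]], "claw": [-0.8,-0.8,-0.8,-0.8,-0.8,-0.8,-0.8]}}

```text
clock: 8.07
ee_pos: [0.5786, -0.179, 0.2429]
orientation: [0.0, 0.999, -0.036, 0.001]
ft_force: [-0.6, -0.0, -1.1]
width: 0.0172
gripper_force: 98.4
```

```bash
python3 - <<'E'
from h import *
s=r.observe(); print(s["clock"],s["ee_pos"],s["ft_force"],rot(s["orientation"]).as_matrix().round(3)[:,0])
c=cam("wrist"); im,d=r.grab_frame("wrist"); np.savez("w3.npz",im=im,d=d,A=c[1],t=c[2],ee=s["ee_pos"]); 
cv2.imwrite("pics/w3.png",cv2.resize(im[60:260,155:355],(600,600),interpolation=2)); P=cloud(d,c)
for v in range(100,230,6):
    zz=P[v,215:300,2]; u=np.arange(215,300)
    w=u[(zz>.066)&(zz<.074)&(u<254)].max(initial=0); k=u[(zz>.056)&(zz<.065)&(u>258)].min(initial=999); m=u[(zz>.1)&(zz<.16)]
    if k<999: a=ray(w+.5,v,.07,c)[:2]; b=ray(k-.5,v,.06,c)[:2]; print(v,w,k,a.round(4),b.round(4),m[[0,-1]] if len(m) else "", P[v,int(m.mean())].round(4) if len(m) else "")
E
```

```text
8.075 [ 0.57859689 -0.17903607  0.24289007] [-0.61883587 -0.00759239 -1.12858876] [ 0.997 -0.072  0.002]
100 242 259 [ 0.6577 -0.1753] [ 0.657  -0.1912]  
106 242 259 [ 0.652  -0.1748] [ 0.6511 -0.1908]  
112 242 259 [ 0.6463 -0.1743] [ 0.6452 -0.1904]  
118 242 259 [ 0.6405 -0.1738] [ 0.6392 -0.19  ]  
124 242 259 [ 0.6347 -0.1734] [ 0.6331 -0.1896]  
130 242 259 [ 0.6288 -0.1729] [ 0.627  -0.1892]  
136 243 259 [ 0.6227 -0.1734] [ 0.6209 -0.1888]  
142 242 259 [ 0.6168 -0.1719] [ 0.6146 -0.1883]  
148 243 262 [ 0.6106 -0.1724] [ 0.6081 -0.1911]  
154 243 262 [ 0.6044 -0.1719] [ 0.6017 -0.1907]  
160 243 262 [ 0.5982 -0.1714] [ 0.5953 -0.1903] [250 257] [ 0.605  -0.1818  0.12  ]
166 243 262 [ 0.5919 -0.1709] [ 0.5888 -0.1898] [247 260] [ 0.6005 -0.1815  0.1244]
172 243 262 [ 0.5855 -0.1704] [ 0.5822 -0.1894] [250 257] [ 0.5947 -0.1811  0.1216]
178 243 262 [ 0.5791 -0.1698] [ 0.5756 -0.189 ] [250 257] [ 0.5892 -0.1807  0.121 ]
184 243 262 [ 0.5726 -0.1693] [ 0.5689 -0.1885] [250 257] [ 0.5841 -0.1803  0.122 ]
190 243 262 [ 0.566  -0.1688] [ 0.5621 -0.1881] [250 257] [ 0.5812 -0.1801  0.1321]
196 243 262 [ 0.5594 -0.1682] [ 0.5552 -0.1876] [250 257] [ 0.5811 -0.1801  0.151 ]
202 243 262 [ 0.5527 -0.1677] [ 0.5483 -0.1872] [249 258] [ 0.5812 -0.1801  0.1679]
208 225 282 [ 0.5473 -0.1476] [ 0.5396 -0.2091]  
214 225 282 [ 0.5405 -0.1469] [ 0.5325 -0.2088]  
220 225 282 [ 0.5335 -0.1462] [ 0.5253 -0.2084]  
226 226 281 [ 0.5264 -0.1467] [ 0.5181 -0.2069]
```

View pics/w3.png

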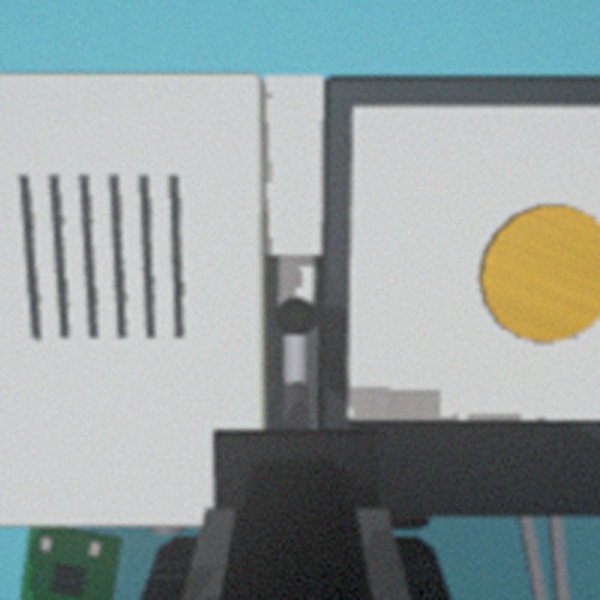

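The crop shows the foot ball at (297,315), midway between the gap walls at u≈265 and u≈325, with the module under it. It is centred within 0.5 mm, so I descend.

{"api": "jog_arm", "payload": {"xyz": [[0,0.003,-0.25],[0,0.003,-0.5],[0,0.003,-0.75],[0,0.003,-0.87],[0,0.003,-0.9],[0,0.003,-0.9],[0,0.003,-0.9]], "rotation": [[0,0,0],[0,0,0],[0,0,0],[0,0,0],[0,0,0],[0,0,0],[0,0,0]], "claw": [-0.8,-0.8,-0.8,-0.8,-0.8,-0.8,-0.8]}}

```text
clock: 9.0
ee_pos: [0.579, -0.1788, 0.1523]
orientation: [0.0, 0.999, -0.036, 0.001]
ft_force: [-0.2, 0.3, -0.7]
width: 0.0166
gripper_force: 98.4
```

{"api": "jog_arm", "payload": {"xyz": [[0,0,-0.02],[0,0,-0.04],[0,0,-0.04],[0,0,-0.04]], "rotation": [[0,0,0],[0,0,0],[0,0,0],[0,0,0]], "claw": [-0.8,-0.8,-0.8,-0.8]}}

```text
clock: 9.5
ee_pos: [0.5786, -0.1788, 0.1476]
orientation: [0.0, 0.999, -0.036, 0.0]
ft_force: [0.0, 0.1, 1.9]
width: 0.0169
gripper_force: 99.0
```

{"api": "jog_arm", "payload": {"xyz": [[0,0,-0.005],[0,0,-0.005],[0,0,-0.005]], "rotation": [[0,0,0],[0,0,0],[0,0,0]], "claw": [-0.8,-0.8,-0.8]}}

```text
clock: 9.88
ee_pos: [0.5787, -0.1788, 0.1474]
orientation: [0.0, 0.999, -0.036, 0.0]
ft_force: [-0.6, 0.7, 6.2]
width: 0.0172
gripper_force: 99.5
```

{"api": "jog_arm", "payload": {"xyz": [[-0.02,0.0015,0],[-0.045,0.003,0],[-0.07,0.005,0],[-0.1,0.007,0],[-0.1,0.007,0]], "rotation": [[0,0,0],[0,0,0],[0,0,0],[0,0,0],[0,0,0]], "claw": [-0.8,-0.8,-0.8,-0.8,-0.8]}}

```text
clock: 10.5
ee_pos: [0.5687, -0.1781, 0.1473]
orientation: [0.0, 0.999, -0.036, 0.001]
ft_force: [1.6, 0.0, 5.7]
width: 0.0171
gripper_force: 99.3
```

```bash
python3 - <<'E'
from h import *
z=np.load("w2.npz"); im,d=z["im"],z["d"]; c=(r.camera_model("wrist"),z["A"],z["t"]); P=cloud(d,c)
o=np.array([.5127,-.1746]); e=np.array([.9973,-.0732])
q=P[94:158,250:258].reshape(-1,3); s=(q[:,:2]-o)@e*1000
for a in range(-5,75,5):
    m=(s>=a)&(s<a+5)&(q[:,2]<.03); print(a+2.5,(np.median(q[m,2])*1000).round(2) if m.any() else "",m.sum())
E
```

```text
-2.5 1.54 24
2.5 1.5 32
7.5 1.11 24
12.5 1.93 32
17.5 2.74 24
22.5 3.6 32
27.5 4.65 32
32.5 5.56 24
37.5 6.29 32
42.5 6.92 32
47.5 8.0 24
52.5 8.23 32
57.5 8.25 32
62.5 8.57 32
67.5 13.44 32
72.5  0
```

{"api": "jog_arm", "payload": {"xyz": [[-0.03,0.002,0],[-0.06,0.004,0],[-0.09,0.0065,0],[-0.12,0.009,0],[-0.12,0.009,0]], "rotation": [[0,0,0],[0,0,0],[0,0,0],[0,0,0],[0,0,0]], "claw": [-0.8,-0.8,-0.8,-0.8,-0.8]}}

```text
clock: 11.12
ee_pos: [0.5565, -0.1772, 0.1473]
orientation: [0.0, 0.999, -0.036, 0.0]
ft_force: [1.7, 0.6, 5.3]
width: 0.0172
gripper_force: 99.3
```

```bash
cat > look.py <<'E'
from h import *
import sys
s=r.observe(); c=cam("wrist"); im,d=r.grab_frame("wrist"); P=cloud(d,c)
print(s["clock"],s["ee_pos"],s["ft_force"].round(1))
n=sys.argv[1]; np.savez(n+".npz",im=im,d=d,A=c[1],t=c[2])
o=np.array([.5127,-.1746]); e=np.array([.9973,-.0732]); f=np.array([.0732,.9973])
S=(P[...,:2]-o)@e*1000; L=(P[...,:2]-o)@f*1000
for a in range(-70,104,3):
    m=(S>=a)&(S<a+3)&(abs(L)<7)&(P[...,2]<.035)&(d>0)
    if m.sum()>3: print((a+1.5,(np.median(P[m,2])*1000).round(1),int(np.median(im[m].mean(-1)))),end=" ")
E
python3 look.py w4
```

```text
11.125 [ 0.556538   -0.17717289  0.1472568 ] [1.7 0.6 5.3]
(27.5, np.float64(5.0), 72) (30.5, np.float64(5.4), 76) (33.5, np.float64(5.8), 79) (36.5, np.float64(6.2), 72) (39.5, np.float64(6.4), 71) (42.5, np.float64(7.2), 70) (45.5, np.float64(23.8), 87) (48.5, np.float64(23.4), 132) (51.5, np.float64(23.5), 140) (54.5, np.float64(22.9), 140) (57.5, np.float64(23.6), 138) (60.5, np.float64(23.9), 115) (63.5, np.float64(26.9), 63) (66.5, np.float64(26.9), 63) (69.5, np.float64(24.4), 71) (72.5, np.float64(17.0), 142) (75.5, np.float64(16.8), 145) (78.5, np.float64(16.9), 143) (81.5, np.float64(16.9), 143) (84.5, np.float64(16.8), 142) (87.5, np.float64(17.1), 142) (90.5, np.float64(10.9), 77) (93.5, np.float64(8.6), 84) (96.5, np.float64(8.8), 83)
```

{"api": "jog_arm", "payload": {"xyz": [[-0.03,0.002,0],[-0.06,0.0045,0],[-0.1,0.0075,0],[-0.12,0.009,0],[-0.12,0.009,0]], "rotation": [[0,0,0],[0,0,0],[0,0,0],[0,0,0],[0,0,0]], "claw": [-0.8,-0.8,-0.8,-0.8,-0.8]}}

```text
clock: 11.8
ee_pos: [0.544, -0.1762, 0.1468]
orientation: [-0.0, 0.999, -0.036, -0.0]
ft_force: [-0.0, 0.4, 4.4]
width: 0.017
gripper_force: 99.3
```

{"api": "jog_arm", "payload": {"xyz": [[-0.02,0.0015,-0.001],[-0.04,0.003,-0.002],[-0.04,0.003,-0.002]], "rotation": [[0,0,0],[0,0,0],[0,0,0]], "claw": [-0.8,-0.8,-0.8]}}

```text
clock: 12.18
ee_pos: [0.5402, -0.1759, 0.1465]
orientation: [-0.0, 0.999, -0.036, -0.0]
ft_force: [0.9, -0.2, 4.5]
width: 0.0172
gripper_force: 99.3
```

{"api": "jog_arm", "payload": {"xyz": [[-0.02,0.0015,-0.002],[-0.04,0.003,-0.005],[-0.04,0.003,-0.005]], "rotation": [[0,0,0],[0,0,0],[0,0,0]], "claw": [-0.8,-0.8,-0.8]}}

```text
clock: 12.55
ee_pos: [0.5362, -0.1756, 0.1461]
orientation: [-0.0, 0.999, -0.036, -0.0]
ft_force: [1.8, 0.1, 4.7]
width: 0.0169
gripper_force: 99.3
```

{"api": "jog_arm", "payload": {"xyz": [[-0.02,0.0015,-0.003],[-0.04,0.003,-0.006],[-0.04,0.003,-0.006]], "rotation": [[0,0,0],[0,0,0],[0,0,0]], "claw": [-0.8,-0.8,-0.8]}}

```text
clock: 12.92
ee_pos: [0.5323, -0.1753, 0.1456]
orientation: [0.0, 0.999, -0.036, 0.0]
ft_force: [1.0, 0.5, 5.0]
width: 0.0169
gripper_force: 99.3
```

{"api": "jog_arm", "payload": {"xyz": [[-0.025,0.002,-0.004],[-0.05,0.004,-0.008],[-0.05,0.004,-0.008]], "rotation": [[0,0,0],[0,0,0],[0,0,0]], "claw": [-0.8,-0.8,-0.8]}}

```text
clock: 13.3
ee_pos: [0.5273, -0.1749, 0.1449]
orientation: [0.0, 0.999, -0.036, 0.0]
ft_force: [0.6, -0.8, 6.7]
width: 0.0164
gripper_force: 99.3
```

{"api": "jog_arm", "payload": {"xyz": [[-0.025,0.002,-0.002],[-0.05,0.004,-0.006],[-0.05,0.004,-0.006]], "rotation": [[0,0,0],[0,0,0],[0,0,0]], "claw": [-0.8,-0.8,-0.8]}}

```text
clock: 13.68
ee_pos: [0.5221, -0.1745, 0.144]
orientation: [-0.0, 0.999, -0.036, -0.0]
ft_force: [-0.1, 0.8, 3.9]
width: 0.0171
gripper_force: 99.3
```

```bash
python3 look.py w5
```

```text
13.675 [ 0.52205713 -0.17450831  0.14403823] [-0.1  0.8  3.9]
(-8.5, np.float64(1.1), 105) (-5.5, np.float64(1.1), 106) (-2.5, np.float64(1.3), 102) (0.5, np.float64(1.4), 102) (3.5, np.float64(1.5), 103) (6.5, np.float64(1.3), 103) (9.5, np.float64(4.4), 97) (12.5, np.float64(22.0), 111) (15.5, np.float64(20.5), 141) (18.5, np.float64(20.3), 144) (21.5, np.float64(19.8), 143) (24.5, np.float64(20.5), 137) (27.5, np.float64(23.0), 74) (30.5, np.float64(23.6), 63) (33.5, np.float64(22.6), 64) (36.5, np.float64(14.6), 142) (39.5, np.float64(14.9), 148) (42.5, np.float64(15.4), 148) (45.5, np.float64(15.5), 148) (48.5, np.float64(16.3), 148) (51.5, np.float64(16.9), 149) (54.5, np.float64(12.5), 95) (57.5, np.float64(9.9), 80) (60.5, np.float64(8.3), 88) (63.5, np.float64(8.8), 88) (66.5, np.float64(9.0), 88) (69.5, np.float64(8.7), 88) (72.5, np.float64(8.8), 88) (75.5, np.float64(8.9), 88) (78.5, np.float64(8.7), 89) (81.5, np.float64(8.9), 88) (84.5, np.float64(8.8), 88) (87.5, np.float64(8.5), 89) (90.5, np.float64(8.8), 88) (93.5, np.float64(8.7), 88) (96.5, np.float64(8.6), 89) (99.5, np.float64(9.0), 89) (102.5, np.float64(8.7), 85)
```

{"api": "jog_arm", "payload": {"xyz": [[-0.025,0.002,-0.004],[-0.05,0.004,-0.008],[-0.05,0.004,-0.008]], "rotation": [[0,0,0],[0,0,0],[0,0,0]], "claw": [-0.8,-0.8,-0.8]}}

```text
clock: 14.1
ee_pos: [0.5172, -0.1741, 0.1432]
orientation: [-0.0, 0.999, -0.036, -0.0]
ft_force: [0.4, 0.5, 5.3]
width: 0.0168
gripper_force: 99.3
```

{"api": "jog_arm", "payload": {"xyz": [[-0.025,0.002,-0.003],[-0.05,0.004,-0.006],[-0.05,0.004,-0.006]], "rotation": [[0,0,0],[0,0,0],[0,0,0]], "claw": [-0.8,-0.8,-0.8]}}

```text
clock: 14.48
ee_pos: [0.5122, -0.1737, 0.1426]
orientation: [-0.0, 0.999, -0.036, -0.0]
ft_force: [0.6, 0.7, 4.3]
width: 0.0169
gripper_force: 99.3
```

{"api": "jog_arm", "payload": {"xyz": [[-0.03,0.002,-0.003],[-0.06,0.0045,-0.006],[-0.06,0.0045,-0.006]], "rotation": [[0,0,0],[0,0,0],[0,0,0]], "claw": [-0.8,-0.8,-0.8]}}

```text
clock: 14.85
ee_pos: [0.5062, -0.1733, 0.1421]
orientation: [-0.0, 0.999, -0.036, -0.0]
ft_force: [0.3, -0.3, 4.4]
width: 0.0168
gripper_force: 99.3
```

{"api": "jog_arm", "payload": {"xyz": [[-0.03,0.002,-0.003],[-0.06,0.0045,-0.006],[-0.08,0.006,-0.008],[-0.08,0.006,-0.008]], "rotation": [[0,0,0],[0,0,0],[0,0,0],[0,0,0]], "claw": [-0.8,-0.8,-0.8,-0.8]}}

```text
clock: 15.35
ee_pos: [0.4983, -0.1727, 0.1415]
orientation: [0.0, 0.999, -0.036, 0.0]
ft_force: [1.0, -0.3, 5.3]
width: 0.017
gripper_force: 99.3
```

{"api": "jog_arm", "payload": {"xyz": [[-0.03,0.002,-0.002],[-0.06,0.0045,-0.005],[-0.08,0.006,-0.007],[-0.08,0.006,-0.007]], "rotation": [[0,0,0],[0,0,0],[0,0,0],[0,0,0]], "claw": [-0.8,-0.8,-0.8,-0.8]}}

```text
clock: 15.85
ee_pos: [0.4904, -0.1721, 0.1408]
orientation: [0.0, 0.999, -0.036, 0.0]
ft_force: [1.9, -0.0, 6.0]
width: 0.0168
gripper_force: 99.3
```

{"api": "jog_arm", "payload": {"xyz": [[-0.03,0.002,-0.001],[-0.06,0.0045,-0.002],[-0.08,0.006,-0.003],[-0.08,0.006,-0.003]], "rotation": [[0,0,0],[0,0,0],[0,0,0],[0,0,0]], "claw": [-0.8,-0.8,-0.8,-0.8]}}

```text
clock: 16.35
ee_pos: [0.482, -0.1714, 0.1402]
orientation: [-0.0, 0.999, -0.036, -0.0]
ft_force: [0.8, 0.0, 4.9]
width: 0.017
gripper_force: 99.3
```

```bash
python3 look.py w6
```

```text
16.35 [ 0.48197889 -0.1714392   0.14019673] [0.8 0.  4.9]
(-47.5, np.float64(1.5), 147) (-44.5, np.float64(1.6), 157) (-41.5, np.float64(1.5), 153) (-38.5, np.float64(1.5), 143) (-35.5, np.float64(1.2), 144) (-32.5, np.float64(1.4), 118) (-29.5, np.float64(22.5), 104) (-26.5, np.float64(16.8), 182) (-23.5, np.float64(16.5), 188) (-20.5, np.float64(16.3), 187) (-17.5, np.float64(15.7), 194) (-14.5, np.float64(17.6), 163) (-11.5, np.float64(19.6), 65) (-8.5, np.float64(19.4), 63) (-5.5, np.float64(16.0), 102) (-2.5, np.float64(10.1), 158) (0.5, np.float64(9.8), 156) (3.5, np.float64(10.0), 155) (6.5, np.float64(10.2), 156) (9.5, np.float64(10.2), 156) (12.5, np.float64(10.1), 156) (15.5, np.float64(4.3), 79) (18.5, np.float64(3.1), 86) (21.5, np.float64(3.6), 87) (24.5, np.float64(4.0), 87) (27.5, np.float64(4.7), 87) (30.5, np.float64(5.3), 87) (33.5, np.float64(5.6), 87) (36.5, np.float64(6.2), 89) (39.5, np.float64(6.7), 88) (42.5, np.float64(7.2), 89) (45.5, np.float64(7.2), 91) (48.5, np.float64(7.8), 90) (51.5, np.float64(8.0), 91) (54.5, np.float64(8.2), 90) (57.5, np.float64(8.4), 90) (60.5, np.float64(8.6), 91) (63.5, np.float64(8.6), 91) (66.5, np.float64(8.7), 91) (69.5, np.float64(8.9), 90) (72.5, np.float64(8.7), 90) (75.5, np.float64(8.6), 90) (78.5, np.float64(8.8), 90) (81.5, np.float64(8.7), 90) (84.5, np.float64(8.7), 90) (87.5, np.float64(8.8), 90) (90.5, np.float64(8.6), 90) (93.5, np.float64(8.6), 89) (96.5, np.float64(8.7), 90) (99.5, np.float64(8.7), 89) (102.5, np.float64(8.6), 85)
```

{"api": "jog_arm", "payload": {"xyz": [[-0.03,0.002,-0.001],[-0.06,0.0045,-0.002],[-0.1,0.0075,-0.002],[-0.1,0.0075,-0.002]], "rotation": [[0,0,0],[0,0,0],[0,0,0],[0,0,0]], "claw": [-0.8,-0.8,-0.8,-0.8]}}

```text
clock: 16.9
ee_pos: [0.4714, -0.1706, 0.1397]
orientation: [-0.0, 0.999, -0.036, -0.001]
ft_force: [-0.5, -0.3, 1.5]
width: 0.0171
gripper_force: 98.9
```

{"api": "jog_arm", "payload": {"xyz": [[0,0,-0.004],[-0.03,0.002,-0.004],[-0.06,0.0045,-0.004],[-0.09,0.007,-0.004],[-0.12,0.009,-0.004],[-0.12,0.009,-0.004]], "rotation": [[0,0,0],[0,0,0],[0,0,0],[0,0,0],[0,0,0],[0,0,0]], "claw": [-0.8,-0.8,-0.8,-0.8,-0.8,-0.8]}}

```text
clock: 17.65
ee_pos: [0.46, -0.1698, 0.1397]
orientation: [-0.0, 0.999, -0.036, -0.0]
ft_force: [-0.1, -0.3, 1.2]
width: 0.017
gripper_force: 98.8
```

```bash
python3 look.py w7 | cut -c1-1400; python3 -c "
from h import *
z=np.load('w7.npz'); cv2.imwrite('pics/w7.png',cv2.resize(z['im'][60:260,155:355],(600,600),interpolation=2))"
```

```text
17.65 [ 0.46004937 -0.16981208  0.13969071] [-0.1 -0.3  1.2]
(-68.5, np.float64(1.2), 156) (-65.5, np.float64(1.3), 161) (-62.5, np.float64(1.3), 140) (-59.5, np.float64(1.6), 150) (-56.5, np.float64(1.2), 158) (-53.5, np.float64(3.1), 116) (-50.5, np.float64(17.9), 126) (-47.5, np.float64(16.6), 201) (-44.5, np.float64(16.1), 201) (-41.5, np.float64(15.2), 204) (-38.5, np.float64(16.3), 199) (-35.5, np.float64(18.2), 125) (-32.5, np.float64(19.6), 68) (-29.5, np.float64(18.5), 71) (-26.5, np.float64(9.3), 220) (-23.5, np.float64(8.6), 228) (-20.5, np.float64(8.7), 227) (-17.5, np.float64(8.8), 227) (-14.5, np.float64(8.7), 228) (-11.5, np.float64(9.0), 202) (-8.5, np.float64(3.0), 102) (-5.5, np.float64(1.9), 120) (-2.5, np.float64(1.3), 126) (0.5, np.float64(1.4), 126) (3.5, np.float64(1.5), 126) (6.5, np.float64(1.5), 126) (9.5, np.float64(1.4), 103) (12.5, np.float64(2.0), 89) (15.5, np.float64(2.4), 90) (18.5, np.float64(3.1), 91) (21.5, np.float64(3.8), 90) (24.5, np.float64(4.2), 91) (27.5, np.float64(4.6), 90) (30.5, np.float64(5.1), 91) (33.5, np.float64(5.5), 91) (36.5, np.float64(6.1), 91) (39.5, np.float64(6.6), 92) (42.5, np.float64(7.0), 92) (45.5, np.float64(7.4), 93) (48.5, np.float64(7.9), 93) (51.5, np.float64(7.9), 93) (54.5, np.float64(8.2), 93) (57.5, np.float64(8.4), 92) (60.5, np.float64(8.6), 94) (63.5, np.float64(8.4), 94) (66.5, np.float64(8.9), 93) (69.5, np.float64(8.6), 92) (72.5, np.float64(8.8), 92) (75.5,
```

View pics/w7.png

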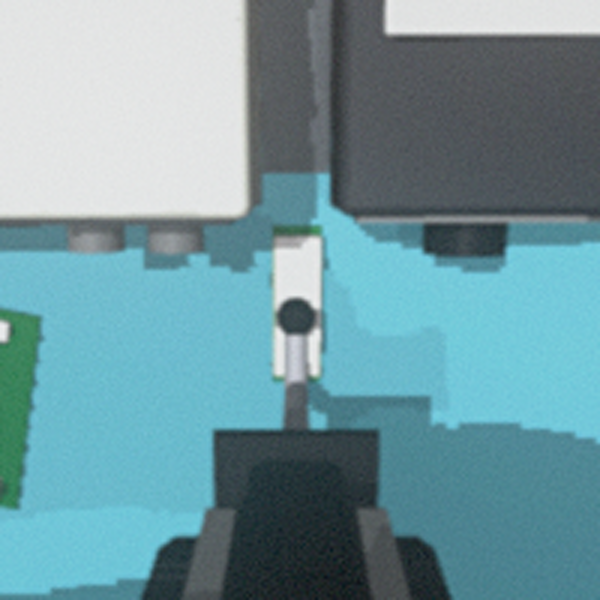

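The module lies flat on the mat, at (298,305) in the crop, with its far edge about 9 mm in front of the mouth and its top at the right height. I lift off and return.

{"api": "jog_arm", "payload": {"xyz": [[0,0,0.1],[0,0,0.4],[0,0,0.7],[0,0,1],[0,0,1]], "rotation": [[0,0,0],[0,0,0],[0,0,0],[0,0,0],[0,0,0]], "claw": [-0.8,-0.8,-0.8,-0.8,-0.8]}}

```text
clock: 18.32
ee_pos: [0.4617, -0.17, 0.2425]
orientation: [0.0, 0.999, -0.036, 0.002]
ft_force: [-0.4, -1.0, -2.4]
width: 0.0171
gripper_force: 98.6
```

{"api": "jog_arm", "payload": {"xyz": [[0,0,0.3],[0,0.2,0.6],[0.1,0.6,0.6],[0.2,1,0.6],[0.2,1,0.6]], "rotation": [[0,0,0],[0,0,0],[0,0,0],[0,0,0.012],[0,0,0.012]], "claw": [-0.8,-0.8,-0.8,-0.8,-0.8]}}

```text
clock: 18.95
ee_pos: [0.4805, -0.0679, 0.2991]
orientation: [-0.0, 1.0, -0.016, -0.001]
ft_force: [0.0, 0.8, -1.1]
width: 0.017
gripper_force: 98.5
```

{"api": "jog_arm", "payload": {"xyz": [[0.1,0.5,0],[0.2,1,0],[0.2,1,0]], "rotation": [[0,0,0],[0,0,0],[0,0,0]], "claw": [-0.8,-0.8,-0.8]}}

```text
clock: 19.32
ee_pos: [0.5005, 0.0321, 0.2988]
orientation: [0.0, 1.0, -0.016, -0.001]
ft_force: [-1.0, -0.2, -1.0]
width: 0.0169
gripper_force: 98.5
```

{"api": "jog_arm", "payload": {"xyz": [[0.1,0.5,0],[0.1,1,0],[0.1,1,0]], "rotation": [[0,0,0],[0,0,0],[0,0,0]], "claw": [-0.8,-0.8,-0.8]}}

```text
clock: 19.7
ee_pos: [0.5103, 0.1316, 0.2988]
orientation: [0.0, 1.0, -0.016, -0.001]
ft_force: [0.2, -0.7, -1.0]
width: 0.0173
gripper_force: 98.5
```

{"api": "jog_arm", "payload": {"xyz": [[0,0.5,0],[0,1,0],[0,1,0],[0,1,0]], "rotation": [[0,0,0],[0,0,0],[0,0,0],[0,0,0]], "claw": [-0.8,-0.8,-0.8,-0.8]}}

```text
clock: 20.2
ee_pos: [0.5103, 0.229, 0.2993]
orientation: [0.0, 1.0, -0.018, -0.0]
ft_force: [0.5, -0.3, -0.7]
width: 0.017
gripper_force: 98.5
```

{"api": "jog_arm", "payload": {"xyz": [[0.019,0.212,0],[0.019,0.212,0],[0.019,0.212,0],[0.019,0.212,0]], "rotation": [[0,0,0],[0,0,0],[0,0,0],[0,0,0]], "claw": [-0.8,-0.8,-0.8,-0.8]}}

```text
clock: 20.7
ee_pos: [0.5124, 0.2509, 0.2998]
orientation: [0.0, 1.0, -0.018, 0.0]
ft_force: [0.3, 0.3, -0.8]
width: 0.0172
gripper_force: 98.5
```

```bash
python3 - <<'E'
from h import *
s=r.observe(); c=cam("wrist"); im,d=r.grab_frame("wrist"); P=cloud(d,c)
print(s["clock"],s["ee_pos"],rot(s["orientation"]).as_matrix().round(3)[:,0])
# prongs+upright top at z~.12, away from pick
m=(P[...,2]>.112)&(P[...,2]<.128)&(abs(P[...,1]-.25)<.05)&(abs(P[...,0]-.53)<.08); q=P[m]; print("stand",cv2.minAreaRect(q[:,:2].astype(np.float32)),len(q))
for a in np.arange(.47,.60,.01):
    t=q[(q[:,0]>=a)&(q[:,0]<a+.01)]; 
    if len(t)>5: h=np.histogram(t[:,1],bins=np.arange(.215,.285,.004))[0]; print(a.round(2),t[:,1].min().round(4),t[:,1].max().round(4),h)
m=(P[...,2]>.155)&(P[...,2]<.19)&(P[...,0]>.5)&(abs(P[...,1]-.25)<.03); q=P[m]
for a in np.arange(.5,.55,.005):
    t=q[(q[:,0]>=a)&(q[:,0]<a+.005)]; 
    if len(t)>3: print("pick",a.round(3),t[:,1].min().round(4),t[:,1].max().round(4),t[:,2].max().round(4),len(t))
cv2.imwrite("pics/w8.png",cv2.resize(im[60:260,155:355],(600,600),interpolation=2))
E
```

```text
20.7 [0.51236435 0.25094067 0.29975644] [ 0.999 -0.035  0.   ]
stand ((0.5269429683685303, 0.24854250252246857), (0.049850232899188995, 0.08834517747163773), 87.93975830078125) 1904
0.48 0.2334 0.2701 [ 0  0  0  0 14 26 23  0  0  0  0 12 24 18  0  0  0]
0.49 0.2321 0.2696 [ 0  0  0  0 19 34 25  0  0  0  0 26 28 24  0  0  0]
0.5 0.2319 0.2691 [ 0  0  0  0 28 37 28  0  0  0  0 26 37 19  0  0  0]
0.51 0.2317 0.2685 [ 0  0  0  0 32 32 19  0  0  0  0 32 31 19  0  0  0]
0.52 0.2304 0.2681 [ 0  0  0  4 36 31 14  0  0  0  0 35 36  9  0  0  0]
0.53 0.2302 0.2675 [ 0  0  0 10 40 37 10  0  0  0 11 36 34 10  0  0  0]
0.54 0.23 0.2671 [ 0  0  0  9 36 39  4  0  0  0 18 37 36  2  0  0  0]
0.55 0.2225 0.2665 [ 0  2  8 28 34 37  8  8  4  4 25 37 38  0  0  0  0]
0.56 0.2221 0.2722 [ 0 10 39 40 40 36 35 37 40 40 40 40 38 37 15  0  0]
0.57 0.246 0.2718 [0 0 0 0 0 0 0 1 4 4 4 6 8 8 2 0 0]
pick 0.51 0.2465 0.2528 0.1898 35
pick 0.515 0.2463 0.2527 0.1869 46
pick 0.52 0.2461 0.2525 0.1797 43
pick 0.525 0.2451 0.253 0.1794 43
pick 0.53 0.2432 0.2546 0.1814 73
pick 0.535 0.244 0.2537 0.1822 58
```

View pics/w8.png

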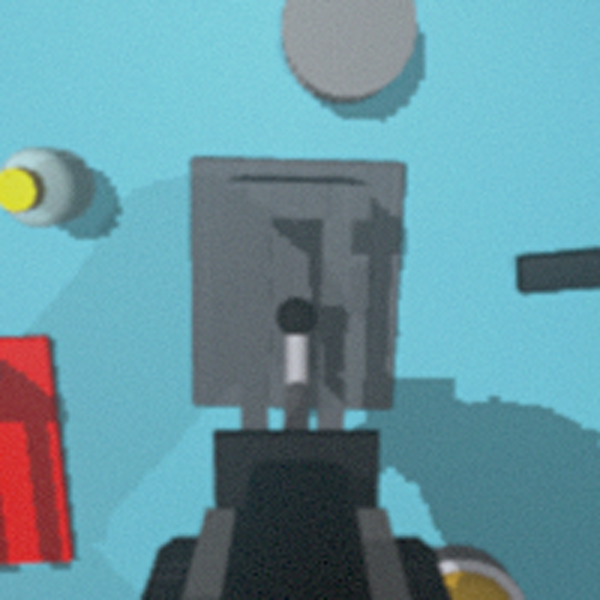

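The foot at (297,315) hangs midway between the prongs, and the rod and toe line up with their midline within 0.5 mm. I go straight down.

{"api": "jog_arm", "payload": {"xyz": [[-0.002,-0.005,-0.25],[-0.002,-0.005,-0.5],[-0.002,-0.005,-0.75],[-0.002,-0.005,-1],[-0.002,-0.005,-1],[-0.002,-0.005,-1]], "rotation": [[0,0,0],[0,0,0],[0,0,0],[0,0,0],[0,0,0],[0,0,0]], "claw": [-0.8,-0.8,-0.8,-0.8,-0.8,-0.8]}}

```text
clock: 21.5
ee_pos: [0.5127, 0.2511, 0.2008]
orientation: [-0.0, 1.0, -0.017, 0.001]
ft_force: [1.1, 0.1, 0.2]
width: 0.017
gripper_force: 98.5
```

{"api": "jog_arm", "payload": {"xyz": [[0,0,-0.2],[0,0,-0.35],[0,0,-0.45],[0,0,-0.46],[0,0,-0.46],[0,0,-0.46]], "rotation": [[0,0,0],[0,0,0],[0,0,0],[0,0,0],[0,0,0],[0,0,0]], "claw": [-0.8,-0.8,-0.8,-0.8,-0.8,-0.8]}}

```text
clock: 22.25
ee_pos: [0.5124, 0.2511, 0.1543]
orientation: [-0.0, 1.0, -0.017, 0.0]
ft_force: [-0.2, 0.7, -1.5]
width: 0.0169
gripper_force: 98.5
```

{"api": "jog_arm", "payload": {"xyz": [[-0.001,-0.003,-0.012],[-0.001,-0.003,-0.02],[-0.001,-0.003,-0.02],[-0.001,-0.003,-0.02]], "rotation": [[0,0,0],[0,0,0],[0,0,0],[0,0,0]], "claw": [-0.8,-0.8,-0.8,-0.8]}}

```text
clock: 22.75
ee_pos: [0.5121, 0.2506, 0.1519]
orientation: [-0.0, 1.0, -0.017, 0.0]
ft_force: [-0.4, 0.2, 0.9]
width: 0.0174
gripper_force: 99.0
```

It is seated with light contact. I release and rise.

{"api": "jog_arm", "payload": {"xyz": [[0,0,0],[0,0,0],[0,0,0],[0,0,0],[0,0,0],[0,0,0],[0,0,0],[0,0,0.2],[0,0,0.5],[0,0,0.8],[0,0,1],[0,0,1]], "rotation": [[0,0,0],[0,0,0],[0,0,0],[0,0,0],[0,0,0],[0,0,0],[0,0,0],[0,0,0],[0,0,0],[0,0,0],[0,0,0],[0,0,0]], "claw": [-0.4,-0.2,0.2,0.6,1,1,1,1,1,1,1,1]}}

```text
clock: 24.25
ee_pos: [0.5127, 0.2511, 0.2534]
orientation: [-0.001, 1.0, -0.017, 0.001]
ft_force: [-0.7, -0.7, 0.6]
width: 0.0853
gripper_force: 0.0
```

{"api": "jog_arm", "payload": {"xyz": [[-0.3,0,0.4],[-0.3,0,0.4],[-0.3,0,0.4],[-0.3,0,0.4]], "rotation": [[0,0,0],[0,0,0],[0,0,0],[0,0,0]], "claw": [1,1,1,1]}}

```text
clock: 24.75
ee_pos: [0.4818, 0.2503, 0.2903]
orientation: [0.001, 1.0, -0.018, -0.001]
ft_force: [0.3, -0.5, -0.1]
width: 0.0854
gripper_force: 0.0
```

```bash
python3 - <<'E'
from h import *
s=r.observe(); c=cam("wrist"); im,d=r.grab_frame("wrist"); P=cloud(d,c); print(s["clock"],s["ee_pos"],s["ft_force"].round(1))
m=(P[...,2]>.185)&(P[...,2]<.21)&(abs(P[...,1]-.25)<.04)&(abs(P[...,0]-.51)<.04); print(cv2.minAreaRect(P[m][:,:2].astype(np.float32)),np.median(P[m][:,2]))
a=im[40:240,155:355]; t,_=r.grab_frame("scene")
cv2.imwrite("pics/end.png",np.hstack([cv2.resize(a,(400,400),interpolation=2),cv2.resize(t[150:300,145:395][:, 0:250],(400,400),interpolation=2)]))
E
```

```text
24.75 [0.48182981 0.25029455 0.29034991] [ 0.3 -0.5 -0.1]
((0.5115057826042175, 0.24901112914085388), (0.017369771376252174, 0.023770732805132866), 87.21548461914062) 0.19442520005589833
```

View pics/end.png

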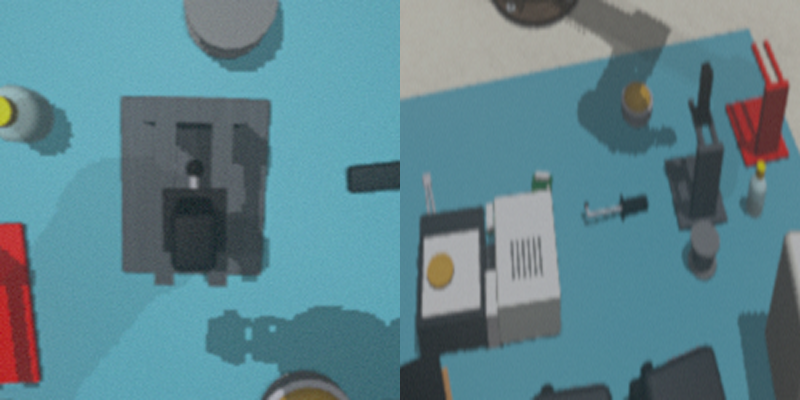

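The pick hangs in the grey stand, at (195,230) on the left and (705,95) on the right. It is upright, with its handle top at 0.194 m as before. The gripper is clear and nothing else has moved.

```bash
python3 -c "
from workcell import r
print(r.job_done())"
```

```text
the job is handed in; nothing more can be done
None
```

The job is handed in: the module lies flat on the mat, its far edge about 9 mm clear of the gap, and the pick is back in its stand as it was; the highest foot force I read between moves was about 8 N, and the clock read about 25 s.

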